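# Reverse a row of hand tools from the clip rail to the blue stand

## Robot

A 6-joint arm with a two-finger parallel gripper is mounted at the origin on a cart in front of the work surface, level with it; the furniture and walls round the work are solid. World frame = base frame: x ahead of the robot, y to its left, z up, the work surface at z = 0. Lengths are in m, angles in rad, forces in N, time in s.
With the tool pointing down it reaches from about 0.3 to 0.85 m from the base axis. Payload 4.2 kg.
Tool frame: the origin (TCP) lies on the centre line of the jaws, within the pads' length; the fingertips stand 25 mm ahead of it and the grasp point (between the pads) lies 6 mm ahead of it; z points along the fingers, x is the direction in which the jaws open and shut, and the axes are right-handed (so a half turn about z gives the same grasp; the last joint's range is limited). The gripper opens to 91 mm and grips with 3 to 60 N. Pads are 32 mm wide; open, the fingers measure 118 mm over their backs; the gripper's body (76 mm by 178 mm) begins 60 mm behind the grasp point.
Start: joints at [-0.02, 0.32, 1.565, -0, 1.257, -0.02], TCP at [0.575, 0, 0.215] pointing down, gripper open.
Joint ranges: [-3.11, 3.11], [-0.84, 2.01], [0.21, 2.61], [-1.34, 4.49], [0.05, 2.63], [-2.56, 2.56]. Speed limits (rad/s): [2.57, 2.57, 3.14, 3.14, 3.14, 3.14].

## Interface

Orientations are given as a 3x3 rotation matrix whose columns are the frame's x, y, z axes.
In Python, from bench import sense, read_camera, camera_params, job_done gives the robot as it stands.
- The arm moves only by the shell command python3 -m handwheel 'ROWS'. ROWS is JSON, a list of rows, each a list of 7 numbers: the shift along the tool's x, y, z in cm, then the turn, a rotation vector about the tool's x, y, z in degrees, then the closure, from 0 (fully open) to 1 (shut). A call has 1 to 5 rows; each row shifts and turns the commanded pose from where the row before left it, along the tool's axes as they then stand; what a row does not reach is not made up. A row lasts 1/12 s, in which the tool goes at most 41.7 mm and 7.16 degrees, less where a joint would pass 70% of its speed; a pose out of reach is approached as far as the arm can. A call is refused whole if a number of a shift passes 4.17 or a number of a turn 7.16, either way. A call with a gripper value outside its range is refused whole. The fingers move at their own pace and stop on an object; the grip force is fixed at half the most. Time passes only in rows, so rows that do not move let the fingers close. It gives the time, the measured TCP pose, the force and the opening at its end, in the units of the state.
- sense(): the state, without advancing time (a new reading comes with each control period).
- read_camera(name): name is "scene" or "side" or "wrist"; returns the picture (480x640x3 uint8, blue, green, red); there is no depth.
- camera_params(name): a dict with "fx", "fy", "cx", "cy" (pixels), "R" (3x3) and "t" (3): a world point X has camera coordinates R X + t. Camera axes: x right, y down, z forward; pixel columns grow to the right and rows downward; lengths in m; the calibration is good to about 2 mm. A picture is of the moment at which its call begins: read the wrist's pose just before it. camera_params takes no time and is no camera call; for the wrist camera it gives the pose at the moment of the call.
- job_done(): hands the job in, once; it reports no verdict.
The state is a dict: "clock": time; "joints": joint angles; "qvel": joint speeds; "joint_torque": joint torques, N m; "ee_pos": TCP position; "ee_rot": TCP orientation; "force": force on the tool from outside, world axes, zero at the start; "moment": the same for the moment, N m; "finger_gap": finger opening in m.
Only numpy, scipy, OpenCV 4.12 (cv2) and the standard library are available. Lean on these libraries where they do the work, as an engineer would, in place of code of your own. Each camera call takes 0.05 s, during which the arm holds its last target. There are 200 camera calls.

## Task

The bench kit was laid out for assembly and is now wanted for taking the unit apart again: move all four tools from the black cradles into the empty blue stand in reverse order, so that the leftmost tool becomes the rightmost, the second from the left the second from the right, and so on. Lay one tool into each notch, resting across both bars at the same place along its handle as in its cradle, with the handle end still pointing towards the robot. Do not knock or shift the mug.

Things in the scene. Friction and masses are not known exactly. Their poses are not given: they have to be found in the camera images.
- screwdriver: Loose black screwdriver, 141 mm long, 48 g: handle 18 mm wide, 17 mm high from y=-20 to +70 mm, 4 mm steel shaft from there to y=-71. Origin mid-length, at the underside; own +y runs to the handle end, which points to the robot at the start. Grip across the width at y=+22 mm, 8 mm above the origin.
- desolder_pump: Loose blue round pen-shaped solder sucker, 164 mm long, 20 mm wide, 22 mm high, 50 g; black plunger at its handle end, white nozzle at the other. Origin mid-length, at the underside; own +y runs to the handle end, which points to the robot at the start. Grip across the width at y=+22 mm, 11 mm above the origin.
- flux_brush: Loose flat brush, 143 mm long, 20 g: wooden handle up to 18 mm wide, 8 mm high from y=-34 to +72 mm, dark bristle head 21 mm wide, 10 mm high from y=-68 to -30. Origin mid-length, at the underside; own +y runs to the handle end, which points to the robot at the start. Grip across the width at y=+22 mm, 4 mm above the origin.
- marker_pen: Loose white marker pen with a red cap, 135 mm long, 17 mm wide, 16 mm high, 18 g; the capped end counts as its handle end. Origin mid-length, at the underside; own +y runs to the handle end, which points to the robot at the start. Grip across the width at y=+22 mm, 8 mm above the origin.
- cradle_a: Fixed black clip cradle holding the screwdriver at the start; four alike stand 58 mm apart in a row on an aluminium rail. Origin at its underside's middle, 6 mm above the bench; x along the tool, away from the robot; y along the row, to the left. Two 6 mm yokes at x=-33 and +33 mm; notch floor at z=36 mm, prong tips at z=51. The tool's origin starts near x=+22, y=0, z=36 mm.
- cradle_b: Fixed black clip cradle holding the desolder pump at the start; four alike stand 58 mm apart in a row on an aluminium rail. Origin at its underside's middle, 6 mm above the bench; x along the tool, away from the robot; y along the row, to the left. Two 6 mm yokes at x=-33 and +33 mm; notch floor at z=36 mm, prong tips at z=51. The tool's origin starts near x=+22, y=0, z=36 mm.
- cradle_c: Fixed black clip cradle holding the flux brush at the start; four alike stand 58 mm apart in a row on an aluminium rail. Origin at its underside's middle, 6 mm above the bench; x along the tool, away from the robot; y along the row, to the left. Two 6 mm yokes at x=-33 and +33 mm; notch floor at z=36 mm, prong tips at z=51. The tool's origin starts near x=+22, y=0, z=36 mm.
- cradle_d: Fixed black clip cradle holding the marker pen at the start; four alike stand 58 mm apart in a row on an aluminium rail. Origin at its underside's middle, 6 mm above the bench; x along the tool, away from the robot; y along the row, to the left. Two 6 mm yokes at x=-33 and +33 mm; notch floor at z=36 mm, prong tips at z=51. The tool's origin starts near x=+22, y=0, z=36 mm.
- blue_stand: Fixed blue stand, 86x246 mm, origin mid-underside on the bench, y along its row to the left, x away from the robot. Four notches at y=+87, +29, -29, -87 mm in two 6 mm bars at x=-33 and +33 mm; floors 20 mm wide at z=42 mm, mouths 37 mm wide at z=57, base 8 mm high. Laid as in its cradle, a tool has its origin at x=+22, z=42 mm, handle end to -x.
- mug: Green and white mug, 88 mm high, 86 mm across, standing on the bench to the right of the work; a bystander, leave it alone. Origin at the centre of its underside, z up.

How it is judged:
At the end, for the whole second after the job is handed in: Each tool rests in its own stand notch, order reversed left to right: origin within 14 mm of the notch sideways, 4 to 40 mm behind the stand's middle (22 ideal; handle end to the robot), 36 to 67 mm above its underside, aligned within 0.2 rad; all released and at rest; mug in place (x of screwdriver in the frame of blue_stand between 0.004 and 0.04 m and z of screwdriver in the frame of blue_stand between 0.036 and 0.067 m and angle between the y axis of each of screwdriver, desolder_pump, flux_brush, marker_pen and the x axis of blue_stand, either way round below 0.2 rad and ((y of screwdriver in the frame of blue_stand between 0.073 and 0.101 m and y of each of cradle_b, cradle_c, cradle_d in the frame of cradle_a below 0.203 m and y of any of cradle_b, cradle_c, cradle_d in the frame of cradle_a above 0.145 m) or (y of screwdriver in the frame of blue_stand between 0.015 and 0.043 m and y of each of cradle_b, cradle_c, cradle_d in the frame of cradle_a below 0.145 m and y of any of cradle_b, cradle_c, cradle_d in the frame of cradle_a above 0.087 m) or (y of screwdriver in the frame of blue_stand between -0.043 and -0.015 m and y of each of cradle_b, cradle_c, cradle_d in the frame of cradle_a below 0.087 m and y of any of cradle_b, cradle_c, cradle_d in the frame of cradle_a above 0.029 m) or (y of screwdriver in the frame of blue_stand between -0.101 and -0.073 m and y of each of cradle_b, cradle_c, cradle_d in the frame of cradle_a below -0.029 m)) and linear speed of each of screwdriver, desolder_pump, flux_brush, marker_pen below 0.03 m/s and contact force between each of screwdriver, desolder_pump, flux_brush, marker_pen and the fingers below 0.1 N and x of desolder_pump in the frame of blue_stand between 0.004 and 0.04 m and z of desolder_pump in the frame of blue_stand between 0.036 and 0.067 m and ((y of desolder_pump in the frame of blue_stand between 0.073 and 0.101 m and y of each of cradle_a, cradle_c, cradle_d in the frame of cradle_b below 0.203 m and y of any of cradle_a, cradle_c, cradle_d in the frame of cradle_b above 0.145 m) or (y of desolder_pump in the frame of blue_stand between 0.015 and 0.043 m and y of each of cradle_a, cradle_c, cradle_d in the frame of cradle_b below 0.145 m and y of any of cradle_a, cradle_c, cradle_d in the frame of cradle_b above 0.087 m) or (y of desolder_pump in the frame of blue_stand between -0.043 and -0.015 m and y of each of cradle_a, cradle_c, cradle_d in the frame of cradle_b below 0.087 m and y of any of cradle_a, cradle_c, cradle_d in the frame of cradle_b above 0.029 m) or (y of desolder_pump in the frame of blue_stand between -0.101 and -0.073 m and y of each of cradle_a, cradle_c, cradle_d in the frame of cradle_b below -0.029 m)) and x of flux_brush in the frame of blue_stand between 0.004 and 0.04 m and z of flux_brush in the frame of blue_stand between 0.036 and 0.067 m and ((y of flux_brush in the frame of blue_stand between 0.073 and 0.101 m and y of each of cradle_a, cradle_b, cradle_d in the frame of cradle_c below 0.203 m and y of any of cradle_a, cradle_b, cradle_d in the frame of cradle_c above 0.145 m) or (y of flux_brush in the frame of blue_stand between 0.015 and 0.043 m and y of each of cradle_a, cradle_b, cradle_d in the frame of cradle_c below 0.145 m and y of any of cradle_a, cradle_b, cradle_d in the frame of cradle_c above 0.087 m) or (y of flux_brush in the frame of blue_stand between -0.043 and -0.015 m and y of each of cradle_a, cradle_b, cradle_d in the frame of cradle_c below 0.087 m and y of any of cradle_a, cradle_b, cradle_d in the frame of cradle_c above 0.029 m) or (y of flux_brush in the frame of blue_stand between -0.101 and -0.073 m and y of each of cradle_a, cradle_b, cradle_d in the frame of cradle_c below -0.029 m)) and x of marker_pen in the frame of blue_stand between 0.004 and 0.04 m and z of marker_pen in the frame of blue_stand between 0.036 and 0.067 m and ((y of marker_pen in the frame of blue_stand between 0.073 and 0.101 m and y of each of cradle_a, cradle_b, cradle_c in the frame of cradle_d below 0.203 m and y of any of cradle_a, cradle_b, cradle_c in the frame of cradle_d above 0.145 m) or (y of marker_pen in the frame of blue_stand between 0.015 and 0.043 m and y of each of cradle_a, cradle_b, cradle_c in the frame of cradle_d below 0.145 m and y of any of cradle_a, cradle_b, cradle_c in the frame of cradle_d above 0.087 m) or (y of marker_pen in the frame of blue_stand between -0.043 and -0.015 m and y of each of cradle_a, cradle_b, cradle_c in the frame of cradle_d below 0.087 m and y of any of cradle_a, cradle_b, cradle_c in the frame of cradle_d above 0.029 m) or (y of marker_pen in the frame of blue_stand between -0.101 and -0.073 m and y of each of cradle_a, cradle_b, cradle_c in the frame of cradle_d below -0.029 m))); the robot touches nothing.
It fails at once if the mug is shifted by more than 20 mm or tipped (distance of mug from where it was at the start of the episode above 0.02 m or angle between mug's own z axis and vertical above 0.3 rad).
It also fails if it takes over 80 s, if anything falls off the work surface, if the arm or the gripper's body presses on something with over 40 N, if the wrist force passes 120 N, or if a joint passes its speed limit or range.

## Working session

There is one attempt and no reset: what is moved stays moved. The work goes in short steps, Python scripts to look and compute and a shell command to move; the robot and the scene stay as the last step left them, time stands still between calls to the robot, and variables do not carry over. Pictures are saved under pics/ and viewed, about 12 in all and at most 16, crops included, and the job is handed in when it is done.

```bash
mkdir -p pics; python3 - <<'E'
from bench import *
import cv2
s=sense();print(s)
for n in ["scene","side"]:
    p=camera_params(n);print(n,p);cv2.imwrite(f"pics/{n}0.png",read_camera(n))
E
```

```text
{'clock': 0.0, 'joints': array([-2.00171030e-02,  3.20279191e-01,  1.56568380e+00, -4.90611025e-05,
        1.25737250e+00, -2.00337535e-02]), 'qvel': array([ 9.82655722e-04, -5.62336166e-04,  1.85331080e-03,  7.63300098e-04,
        3.86002906e-08,  9.64903544e-04]), 'joint_torque': array([-5.01459035e-04, -4.12465632e+01, -2.31973493e+01,  7.28826877e-02,
        4.58198413e-02, -1.41870069e-04]), 'ee_pos': array([ 5.74497868e-01, -1.46416675e-05,  2.14025719e-01]), 'ee_rot': array([[ 9.99998480e-01,  3.18278102e-05, -1.74342467e-03],
       [ 3.18073255e-05, -9.99999999e-01, -1.17773972e-05],
       [-1.74342504e-03,  1.17219256e-05, -9.99998480e-01]]), 'force': array([-0.86691724,  0.49255609,  0.33678921]), 'moment': array([ 0.00259031, -0.05119483,  0.05546053]), 'finger_gap': 0.09144303933506533}
scene {'fx': 537.1198516493371, 'fy': 537.1198516493371, 'cx': 323.86445645936413, 'cy': 248.13965351321227, 'R': array([[ 0.7896867 , -0.61346229,  0.00767708],
       [-0.42554418, -0.55671494, -0.71342878],
       [ 0.4419356 ,  0.56011828, -0.70068569]]), 't': array([-0.51316898,  0.18825803,  0.95602208])}
side {'fx': 497.20605116984586, 'fy': 497.20605116984586, 'cx': 321.4909881527447, 'cy': 243.78186588697818, 'R': array([[-0.99887725, -0.04409464,  0.01731764],
       [-0.03810668,  0.53069939, -0.84670304],
       [ 0.0281446 , -0.84641232, -0.53178385]]), 't': array([0.53285891, 0.13749364, 0.83521171])}
```

View pics/scene0.png

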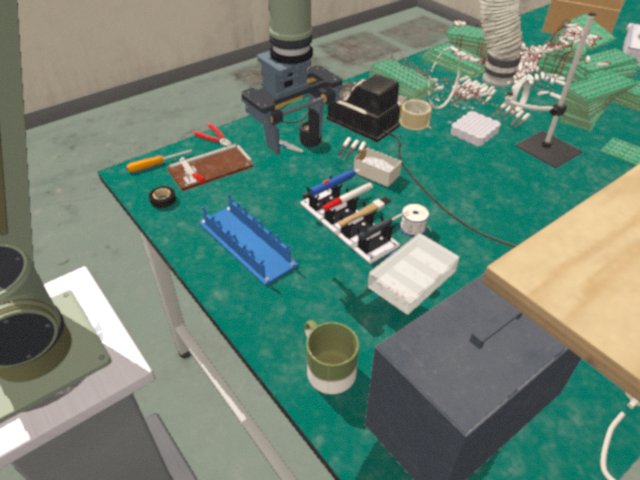

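View pics/side0.png

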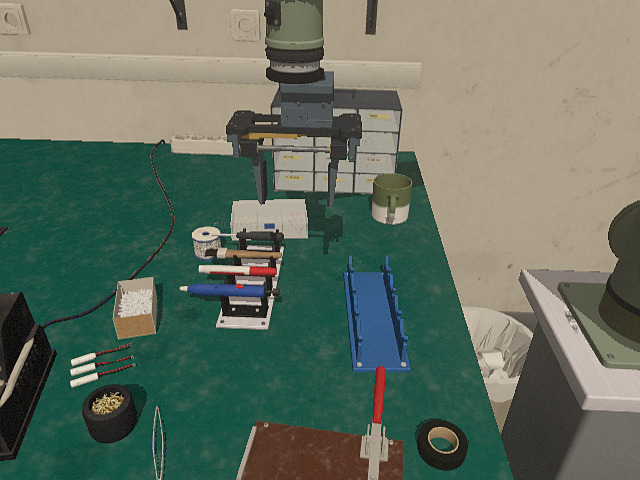

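Both views show the tools, from left to right: blue pump, white and red marker, brush, screwdriver. The empty blue stand is nearer the robot. In the side view the stand runs from about (345,260) to (408,368) and the tools from (180,289) to (285,236). Next I'll rough-locate them and look through the wrist camera.

```bash
cat > h.py <<'E'
from bench import *
import numpy as np, cv2
def ray(p,uv,z):
    R=np.array(p["R"]);t=np.array(p["t"]);c=-R.T@t
    d=R.T@np.array([(uv[0]-p["cx"])/p["fx"],(uv[1]-p["cy"])/p["fy"],1])
    return c+d*(z-c[2])/d[2]
def proj(p,X):
    q=np.array(p["R"])@np.array(X)+np.array(p["t"])
    return np.array([p["fx"]*q[0]/q[2]+p["cx"],p["fy"]*q[1]/q[2]+p["cy"]])
E
python3 - <<'E'
from h import *
p=camera_params("side")
for n,uv,z in [("pumpL",(180,289),.053),("pumpR",(280,293),.053),("drvL",(210,234),.05),("drvR",(284,237),.05),("st1",(345,276),.008),("st2",(352,365),.008),("st3",(410,368),.008)]:
    print(n,ray(p,uv,z).round(3))
w=camera_params("wrist");print(w["R"],-np.array(w["R"]).T@np.array(w["t"]),w["fx"])
cv2.imwrite("pics/w0.png",read_camera("wrist"))
E
```

```text
pumpL [0.765 0.02  0.053]
pumpR [0.601 0.019 0.053]
drvL [ 0.758 -0.161  0.05 ]
drvR [ 0.614 -0.16   0.05 ]
st1 [ 0.494 -0.098  0.008]
st2 [0.483 0.127 0.008]
st3 [0.397 0.128 0.008]
[[ 9.99999094e-01  5.31066242e-04 -1.23722178e-03]
 [ 8.29549681e-04 -9.66808868e-01  2.55499362e-01]
 [-1.06046991e-03 -2.55500157e-01 -9.66808432e-01]] [0.57442472 0.07233193 0.38303671] 346.53105006002187
```

View pics/w0.png

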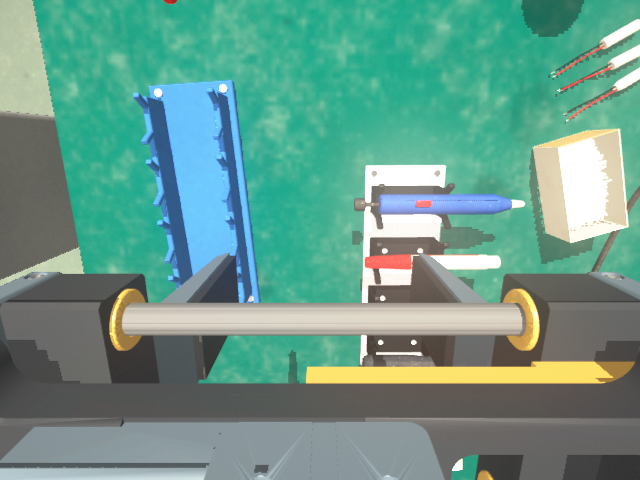

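The wrist camera shows half the stand (screws near (158,93) and (222,88)), plus the pump at (445,204) and the marker at (430,262). The fingers hide the rest. I'll shift sideways to see everything.

```bash
python3 -m handwheel '[[0,4,-1.5,0,0,0,0],[0,4,-1.5,0,0,0,0],[0,4,-1.5,0,0,0,0],[0,4,-1.5,0,0,0,0],[0,0,0,0,0,0,0]]'; python3 -m handwheel '[[0,0,0,0,0,0,0.5],[0,0,0,0,0,0,0.5]]'
python3 - <<'E'
from h import *
w=camera_params("wrist");im=read_camera("wrist");cv2.imwrite("pics/w1.png",im)
import pickle;pickle.dump(w,open("w1.pkl","wb"));print(sense()["ee_pos"],sense()["finger_gap"])
E
```

```text
clock: 0.57
ee_pos: [0.5759, -0.1629, 0.276]
ee_rot: [[1.0, -0.006, 0.005], [-0.006, -1.0, -0.006], [0.005, 0.006, -1.0]]
force: [0.7, 0.3, 1.3]
finger_gap: 0.0911
clock: 0.73
ee_pos: [0.5746, -0.1557, 0.2727]
ee_rot: [[1.0, -0.001, -0.001], [-0.001, -1.0, 0.001], [-0.001, -0.001, -1.0]]
force: [0.1, -0.3, -0.1]
finger_gap: 0.0807
[ 0.57457365 -0.15500289  0.27247752] 0.07680633933541825
```

View pics/w1.png

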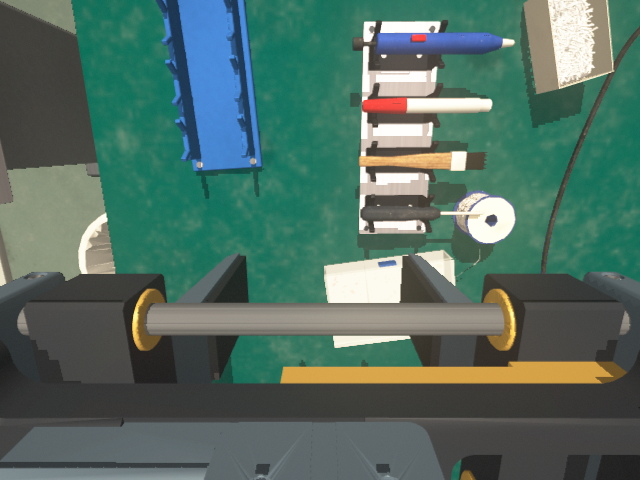

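All four tools and the stand's right end are visible: pump at (440,43), marker (427,104), brush (423,160), screwdriver (420,214), and stand screws at (200,164) and (253,161). I'll now compute positions.

```bash
python3 - <<'E'
from h import *
import pickle
w1=pickle.load(open("w1.pkl","rb"));im=cv2.imread("pics/w1.png");im0=cv2.imread("pics/w0.png")
hsv=cv2.cvtColor(im,cv2.COLOR_BGR2HSV);hsv0=cv2.cvtColor(im0,cv2.COLOR_BGR2HSV)
def big(m,x0,y0,x1,y1):
    k=np.zeros_like(m);k[y0:y1,x0:x1]=m[y0:y1,x0:x1]
    k=cv2.morphologyEx(k,cv2.MORPH_OPEN,np.ones((3,3)))
    cs,_=cv2.findContours(k,0,2);return max(cs,key=cv2.contourArea)
H,S,V=cv2.split(hsv)
blue=cv2.inRange(hsv,(105,120,40),(130,255,255))
red=cv2.inRange(hsv,(0,150,60),(8,255,255))|cv2.inRange(hsv,(172,150,60),(180,255,255))
wood=cv2.inRange(hsv,(8,70,80),(25,255,255))
dark=cv2.inRange(hsv,(0,0,0),(180,255,75))
for n,c,z in [("pump",big(blue,350,20,520,75),.053),("cap",big(red,350,85,500,125),.050),("wood",big(wood,350,145,480,175),.046),("drv",big(dark,350,203,445,225),.050)]:
    r=cv2.minAreaRect(c);b=cv2.boxPoints(r)
    x0=c[:,0,0].min();x1=c[:,0,0].max()
    e=[ (x,c[abs(c[:,0,0]-x)<4][:,0,1].mean()) for x in (x0+6,x1-6)]
    vx,vy,px,py=cv2.fitLine(c,cv2.DIST_L2,0,.01,.01).ravel()
    P=[ray(w1,(u,py+vy/vx*(u-px)),z) for u in (x0,x1)]
    print(n,x0,x1,[p.round(4) for p in P],"yaw",np.degrees(np.arctan2(P[0][1]-P[1][1],P[0][0]-P[1][0])).round(2))
# w1 and w0 pixels for stand screws; rail screws
w0=dict(w1);R=np.array([[ 9.99999094e-01,5.31066242e-04,-1.23722178e-03],[8.29549681e-04,-9.66808868e-01,2.55499362e-01],[-1.06046991e-03,-2.55500157e-01,-9.66808432e-01]])
w0["R"]=R;w0["t"]=-R@np.array([0.57442472,0.07233193,0.38303671])
for nm,w,i,uv,z in [("st",w1,im,(200,164),.008),("st",w1,im,(253,161),.008),("st",w0,im0,(158,93),.008),("st",w0,im0,(222,88),.008)]:
    u,v=uv;g=cv2.cvtColor(i,cv2.COLOR_BGR2HSV)[v-8:v+9,u-8:u+9]
    m=(g[...,1]<110)&(g[...,2]>130);ys,xs=np.nonzero(m);q=(u-8+xs.mean(),v-8+ys.mean())
    print(nm,q,m.sum(),ray(w,q,z).round(4))
rail0=[ray(w0,q,.006).round(4) for q in [(366,166),(446,166)]]
rail1=[ray(w1,q,.006).round(4) for q in [(363,22),(440,22),(360,234)]]
print(rail0,rail1)
E
```

```text
pump 377 501 [array([0.628 , 0.0164, 0.053 ]), array([0.7537, 0.0134, 0.053 ])] yaw 178.63
cap 363 406 [array([ 0.6158, -0.0422,  0.05  ]), array([ 0.6616, -0.0436,  0.05  ])] yaw 178.25
wood 359 451 [array([ 0.6135, -0.1017,  0.046 ]), array([ 0.7158, -0.0967,  0.046 ])] yaw -177.17
drv 417 429 [array([ 0.6806, -0.1503,  0.05  ]), array([ 0.6943, -0.1502,  0.05  ])] yaw -179.62
st (np.float64(199.10526315789474), np.float64(164.21052631578948)) 38 [ 0.421  -0.1073  0.008 ]
st (np.float64(252.75), np.float64(160.75)) 40 [ 0.4871 -0.1032  0.008 ]
st (np.float64(157.8507462686567), np.float64(92.28358208955224)) 67 [0.4064 0.1225 0.008 ]
st (np.float64(222.83823529411765), np.float64(87.94117647058823)) 68 [0.4724 0.1266 0.008 ]
[array([0.6191, 0.0494, 0.006 ]), array([0.7046, 0.0494, 0.006 ])] [array([0.618 , 0.0487, 0.006 ]), array([0.7041, 0.0486, 0.006 ]), array([ 0.6211, -0.1963,  0.006 ])]<stdin>:17: RuntimeWarning: Mean of empty slice.
  ret = ret.dtype.type(ret / rcount)
```

```bash
cat >> h.py <<'E'
C={"pump":(.6615,.015,.059),"marker":(.6615,-.043,.056),"brush":(.6625,-.1005,.052),"drv":(.6625,-.1585,.056)}
S={"drv":(.4412,.0965,.058),"brush":(.4449,.0386,.054),"marker":(.4485,-.0192,.058),"pump":(.4522,-.0771,.061)}
def togo(t,yaw=0):
    s=sense();R=s["ee_rot"];y=np.degrees(np.arctan2(-R[0,0],R[1,0]))
    print("ee",s["ee_pos"].round(4),"togo cm",(R.T@(np.array(t)-s["ee_pos"])*100).round(2),"turn z",round(y-yaw,2),"tilt",np.degrees(R[:2,2]).round(2),"F",s["force"].round(1),"gap",round(s["finger_gap"],4),"t",round(s["clock"],2))
E
H="python3 -m handwheel"
$H '[[0,0,0,0,0,-7,0.5],[0,0,0,0,0,-7,0.5],[0,0,0,0,0,-7,0.5],[0,0,0,0,0,-7,0.5],[0,0,0,0,0,-7,0.5]]' >/dev/null
$H '[[0,0,0,0,0,-7,0.5],[0,0,0,0,0,-7,0.5],[0,0,0,0,0,-7,0.5],[0,0,0,0,0,-7,0.5],[0,0,0,0,0,-7,0.5]]' >/dev/null
$H '[[0,0,0,0,0,-7,0.5],[0,0,0,0,0,-7,0.5],[0,0,0,0,0,-6,0.5],[0,0,0,0,0,0,0.5],[0,0,0,0,0,0,0.5]]'
python3 -c "
from h import *
togo(C['drv'])"
```

```text
clock: 2.03
ee_pos: [0.5749, -0.1546, 0.2728]
ee_rot: [[0.001, 1.0, -0.001], [1.0, -0.001, 0.001], [0.001, -0.001, -1.0]]
force: [-0.3, 0.7, 0.1]
finger_gap: 0.0455
ee [ 0.5749 -0.1546  0.2728] togo cm [-0.4   8.79 21.67] turn z -0.04 tilt [-0.06  0.03] F [-0.3  0.7  0.1] gap 0.0455 t 2.03
```

```bash
H="python3 -m handwheel"
$H '[[-0.1,2.2,3.2,0,0,0,0.5],[-0.1,2.2,3.2,0,0,0,0.5],[-0.1,2.2,3.2,0,0,0,0.5],[-0.1,2.2,3.2,0,0,0,0.5],[0,0,0,0,0,0,0.5]]' >/dev/null
$H '[[0,0,0,0,0,0,0.5],[0,0,0,0,0,0,0.5]]'>/dev/null
python3 - <<'E'
from h import *
togo(C['drv'])
im=read_camera("side");cv2.imwrite("pics/s1.png",cv2.resize(im[150:350,150:350],None,fx=3,fy=3))
E
```

```text
ee [ 0.663  -0.1597  0.1462] togo cm [ 0.12 -0.06  9.02] turn z -0.03 tilt [ 0.02 -0.01] F [ 0.  -0.  -0.1] gap 0.0455 t 2.62
```

View pics/s1.png

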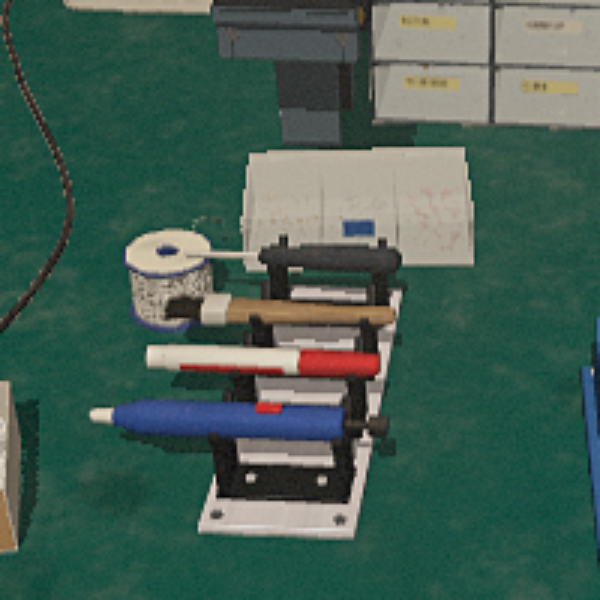

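The side crop shows the gripper above the screwdriver between its yokes, with the path clear. Descending to grasp.

```bash
H="python3 -m handwheel"
$H '[[0.05,-0.05,2.5,0,0,0,0.5],[0.05,0,2.5,0,0,0,0.5],[0,0,2,0,0,0,0.5],[0,0,1.2,0,0,0,0.5],[0,0,0.8,0,0,0,0.5]]' 
$H '[[0,0,0,0,0,0,0.5],[0,0,0,0,0,0,0.5]]'>/dev/null
python3 -c "
from h import *
togo(C['drv'])"
$H '[[0,0,0,0,0,0,1],[0,0,0,0,0,0,1],[0,0,0,0,0,0,1],[0,0,0,0,0,0,1],[0,0,0,0,0,0,1]]'
$H '[[0,0,0,0,0,0,1]]' | tail -2
python3 -c "
from h import *
togo(C['drv'])"
```

```text
clock: 3.08
ee_pos: [0.6623, -0.1591, 0.0561]
ee_rot: [[0.001, 1.0, 0.001], [1.0, -0.001, -0.0], [-0.0, 0.001, -1.0]]
force: [0.2, 0.8, 0.2]
finger_gap: 0.0459
ee [ 0.6632 -0.1593  0.0569] togo cm [ 0.08 -0.07  0.09] turn z -0.01 tilt [ 0.13 -0.03] F [ 0.8 -0.4  0.7] gap 0.0454 t 3.25
clock: 3.67
ee_pos: [0.6628, -0.1592, 0.0559]
ee_rot: [[-0.0, 1.0, 0.001], [1.0, 0.0, -0.0], [-0.0, 0.001, -1.0]]
force: [0.2, -1.6, 2.3]
finger_gap: 0.0154
force: [-0.6, -0.8, 1.5]
finger_gap: 0.0125
ee [ 0.6628 -0.1593  0.0558] togo cm [ 0.08 -0.03 -0.02] turn z 0.01 tilt [ 0.05 -0.03] F [-0.6 -0.8  1.5] gap 0.0125 t 3.75
```

```bash
H="python3 -m handwheel"
$H '[[0,0,0,0,0,0,1],[0,0,0,0,0,0,1]]' | tail -2
python3 - <<'E'
from h import *
togo(C['drv'])
a=read_camera("side")[170:300,200:340];b=read_camera("scene")[170:290,300:440]
cv2.imwrite("pics/s2.png",np.hstack([cv2.resize(a,(400,372)),cv2.resize(b,(400,372))]))
E
```

```text
force: [0.2, -0.1, 2.6]
finger_gap: 0.0123
ee [ 0.6628 -0.1593  0.0558] togo cm [ 0.08 -0.03 -0.02] turn z 0.0 tilt [ 0.04 -0.03] F [ 0.2 -0.1  2.6] gap 0.0123 t 3.92
```

View pics/s2.png

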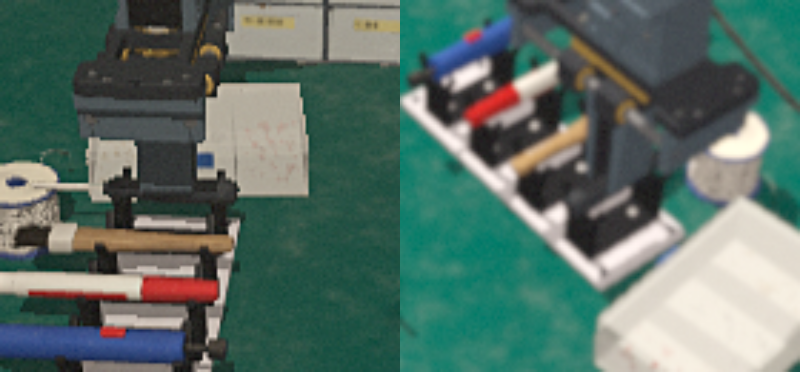

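The left crop shows the fingers between the yokes on the screwdriver handle. The gap is steady at 12 mm. Lifting.

```bash
H="python3 -m handwheel"
$H '[[0,0,-0.8,0,0,0,1],[0,0,-1.7,0,0,0,1],[0,0,-2,0,0,0,1],[0,0,-2,0,0,0,1],[0,0,-1,0,0,0,1]]'|tail -2 
$H '[[1.5,-1.3,0,0,0,-1.2,1],[2.5,-2.2,0,0,0,-1.2,1],[2.6,-2.2,0,0,0,-1.2,1],[2.6,-2.2,0,0,0,0,1],[2.6,-2.2,0,0,0,0,1]]'>/dev/null
$H '[[2.6,-2.2,0,0,0,0,1],[2.6,-2.2,0,0,0,0,1],[2.6,-2.2,0,0,0,0,1],[2.6,-2.2,0,0,0,0,1],[1.6,-1.2,0,0,0,0,1]]'>/dev/null
$H '[[0.8,-0.8,0,0,0,0,1],[0,0,0,0,0,0,1],[0,0,0,0,0,0,1],[0,0,0,0,0,0,1]]'>/dev/null
python3 - <<'E'
from h import *
togo(S['drv'],3.6)
a=read_camera("side")[190:370,230:440]
cv2.imwrite("pics/s3.png",cv2.resize(a,None,fx=3,fy=3))
E
```

```text
force: [0.8, 0.4, -0.6]
finger_gap: 0.0125
ee [0.4421 0.0751 0.1305] togo cm [2.15 0.03 7.25] turn z -0.03 tilt [ 0.07 -0.01] F [-0.7  0.6  0. ] gap 0.0128 t 5.6
```

View pics/s3.png

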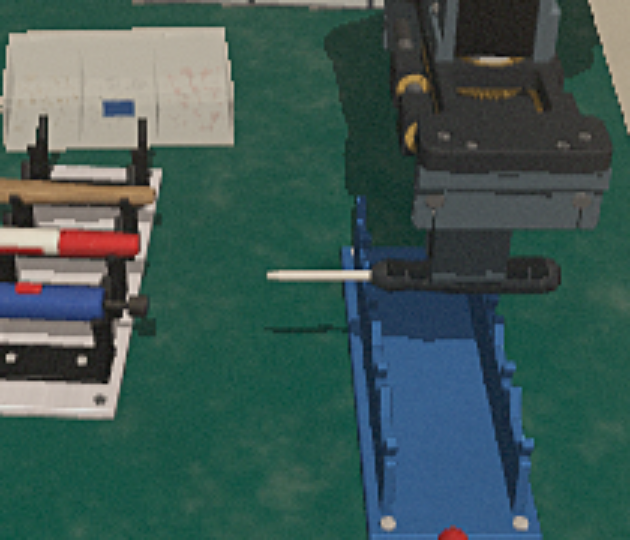

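The screwdriver is held level over the stand, handle end towards the robot. Now lowering it into the leftmost notch.

```bash
H="python3 -m handwheel"
$H '[[1,0,0,0,0,0,1],[1.15,0,1,0,0,0,1],[0,0,2.2,0,0,0,1],[0,0,1,0,0,0,1],[0,0,0,0,0,0,1]]'>/dev/null 
$H '[[0,0,0,0,0,0,1],[0,0,0,0,0,0,1]]'>/dev/null 
python3 -c "
from h import *
togo(S['drv'],3.6)"
```

```text
ee [0.4405 0.0972 0.0889] togo cm [-0.07  0.06  3.09] turn z -0.03 tilt [0.07 0.01] F [ 0.3 -0.5 -0.4] gap 0.0128 t 6.23
```

```bash
H="python3 -m handwheel"
$H '[[-0.05,0.05,1,0,0,0,1],[0,0,1,0,0,0,1],[0,0,0.6,0,0,0,1],[0,0,0.4,0,0,0,1],[0,0,0,0,0,0,1]]'|tail -2
python3 -c "
from h import *
togo(S['drv'],3.6)"
$H '[[0,0,0,0,0,0,0.8],[0,0,0,0,0,0,0.6],[0,0,0,0,0,0,0.55],[0,0,0,0,0,0,0.55],[0,0,0,0,0,0,0.55]]'|tail -2
$H '[[0,0,-1,0,0,0,0.55],[0,0,-2,0,0,0,0.55],[0,0,-3,0,0,0,0.55],[0,0,-2,0,0,0,0.55],[0,0,0,0,0,0,0.55]]'|tail -2
python3 - <<'E'
from h import *
togo(C['brush'])
a=read_camera("side")[190:370,230:440]
cv2.imwrite("pics/s4.png",cv2.resize(a,None,fx=3,fy=3))
E
```

```text
force: [0.5, -0.5, -0.6]
finger_gap: 0.0126
ee [0.4401 0.0966 0.0582] togo cm [-0.01  0.11  0.02] turn z -0.01 tilt [-0.02 -0.  ] F [ 0.5 -0.5 -0.6] gap 0.0126 t 6.65
force: [0.2, 0.2, 0.4]
finger_gap: 0.04
force: [1.1, 1.0, -0.8]
finger_gap: 0.0412
ee [0.443  0.0972 0.1424] togo cm [-21.12  20.59   9.2 ] turn z 3.6 tilt [0.51 0.1 ] F [ 1.1  1.  -0.8] gap 0.0412 t 7.48
```

View pics/s4.png

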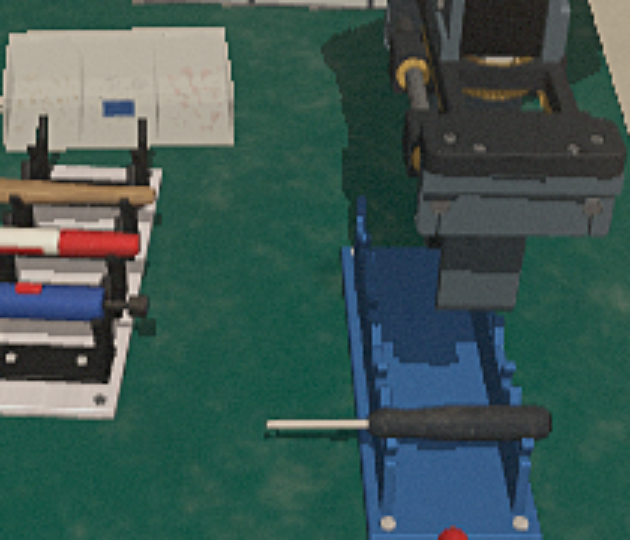

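The screwdriver lies across both bars in the leftmost notch. Next is the brush.

```bash
H="python3 -m handwheel"
$H '[[-1.2,1.3,0,0,0,1.2,0.5],[-2.4,2.6,0,0,0,1.2,0.5],[-2.5,2.8,0,0,0,1.2,0.5],[-2.5,2.8,0,0,0,0,0.5],[-2.5,2.8,0,0,0,0,0.5]]'>/dev/null
$H '[[-2.5,2.8,0,0,0,0,0.5],[-2.5,2.8,0,0,0,0,0.5],[-2.4,2.6,0,0,0,0,0.5],[-1.3,1.4,0,0,0,0,0.5],[0,0,0,0,0,0,0.5]]'>/dev/null
$H '[[0,0,0,0,0,0,0.5],[0,0,0,0,0,0,0.5]]'>/dev/null
python3 -c "
from h import *
togo(C['brush'])"
```

```text
ee [ 0.6599 -0.0981  0.137 ] togo cm [-0.25  0.29  8.5 ] turn z 0.01 tilt [-0.19  0.06] F [0.3 0.  0.3] gap 0.0455 t 8.53
```

```bash
H="python3 -m handwheel"
$H '[[-0.2,0.25,1.5,0,0,0,0.5],[0,0,2.5,0,0,0,0.5],[0,0,2,0,0,0,0.5],[0,0,1.5,0,0,0,0.5],[0,0,0.9,0,0,0,0.5]]'>/dev/null
$H '[[0,0,0,0,0,0,0.5],[0,0,0,0,0,0,0.5],[0,0,0,0,0,0,0.5]]'>/dev/null
python3 -c "
from h import *
togo(C['brush'])"
$H '[[0,0,0,0,0,0,1],[0,0,0,0,0,0,1],[0,0,0,0,0,0,1],[0,0,0,0,0,0,1],[0,0,0,0,0,0,1]]'>/dev/null
$H '[[0,0,0,0,0,0,1],[0,0,0,0,0,0,1]]'>/dev/null
python3 -c "
from h import *
togo(C['brush'])"
```

```text
ee [ 0.6644 -0.1005  0.0558] togo cm [ 0.   -0.19  0.37] turn z 0.03 tilt [ 0.12 -0.02] F [ 0.7  0.1 -0.8] gap 0.0461 t 9.2
ee [ 0.6638 -0.1009  0.0544] togo cm [ 0.04 -0.13  0.24] turn z -0.0 tilt [ 0. -0.] F [-0.3  1.2 -0.3] gap 0.0021 t 9.78
```

```bash
H="python3 -m handwheel"
$H '[[0,0,-1,0,0,0,1],[0,0,-2,0,0,0,1],[0,0,-2.5,0,0,0,1],[0,0,-2,0,0,0,1],[0,0,0,0,0,0,1]]'|tail -2
python3 - <<'E'
from h import *
togo(C['brush'])
a=read_camera("side")[170:350,150:380]
cv2.imwrite("pics/s5.png",cv2.resize(a,None,fx=3,fy=3))
E
```

```text
force: [1.2, -0.1, 0.6]
finger_gap: 0.0004
ee [ 0.6668 -0.1013  0.1352] togo cm [ 0.1  -0.51  8.32] turn z -0.0 tilt [ 0.57 -0.1 ] F [ 1.2 -0.1  0.6] gap 0.0004 t 10.2
```

View pics/s5.png

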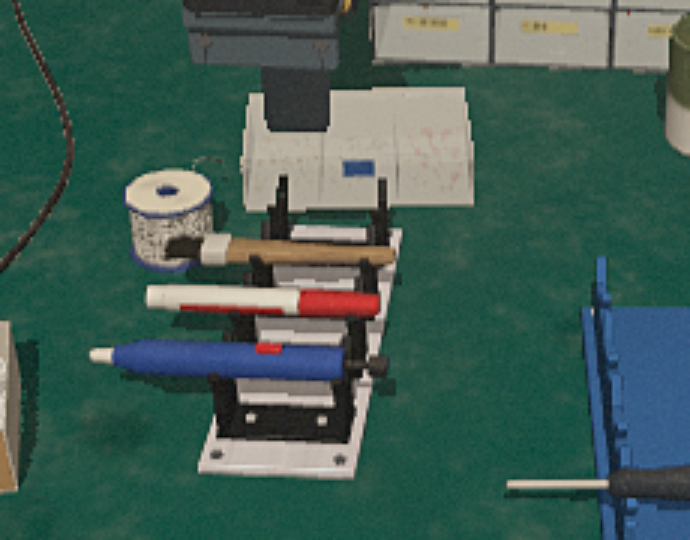

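The lift came up empty. The brush is still undisturbed in its cradle at (310,252), so the pads closed above it. I'll check the real fingertip height from the pictures I already have.

```bash
python3 - <<'E'
from h import *
p=camera_params("side")
# near-finger tip bottom pixel, s4 (190,230 offset, x3) and s5 (170,150)
for n,ee,gap,crop in [("s4",(.443,.0972,.1424),.0412,(230+478/3,190+309/3)),("s5",(.6668,-.1013,.1352),.0004,(150+296/3,170+131/3))]:
    print(n,"seen",np.round(crop,1))
    for back in (0,.013):
        for d in (.025,.019,.012,.006):
            print(back,d,proj(p,(ee[0],ee[1]+gap/2+back,ee[2]-d)).round(1))
for z in (.04,.045,.05): # driver end of handle in s4, brush in s5
    print(z,proj(p,(.6125,-.1005,z)).round(1), proj(p,(.4412-.048,.0935,z)).round(1))
print("brush end seen",(150+394/3,170+256/3),"drv handle end seen",(230+550/3,190+422/3))
E
```

```text
s4 seen [389.3 293. ]
0 0.025 [384.7 304.5]
0 0.019 [385.1 301.1]
0 0.012 [385.5 297.1]
0 0.006 [385.9 293.6]
0.013 0.025 [385.3 310.6]
0.013 0.019 [385.7 307.1]
0.013 0.012 [386.2 303.1]
0.013 0.006 [386.6 299.6]
s5 seen [248.7 213.7]
0 0.025 [249.9 224.1]
0 0.019 [249.7 221.1]
0 0.012 [249.5 217.7]
0 0.006 [249.3 214.7]
0.013 0.025 [248.7 227.8]
0.013 0.019 [248.5 224.8]
0.013 0.012 [248.2 221.3]
0.013 0.006 [248.  218.3]
0.04 [281.4 258.4] [412.6 335.9]
0.045 [281.4 256.1] [413.  333.4]
0.05 [281.3 253.9] [413.4 330.9]
brush end seen (281.33333333333337, 255.33333333333331) drv handle end seen (413.33333333333337, 330.66666666666663)
```

The image puts the real fingertips about 20 mm higher than the stated 25 mm ahead of the TCP. That also explains the 12 mm chord on the screwdriver. I'll go about 18 mm deeper and check against a picture.

```bash
H="python3 -m handwheel"
$H '[[0.1,-0.3,0,0,0,0,0.5],[0,0,0,0,0,0,0.5],[0,0,0,0,0,0,0.5],[0,0,0,0,0,0,0.5],[0,0,0,0,0,0,0.5]]'|tail -1
$H '[[0,0,2,0,0,0,0.5],[0,0,2.5,0,0,0,0.5],[0,0,2,0,0,0,0.5],[0,0,1,0,0,0,0.5],[0,0,0.5,0,0,0,0.5]]'|tail -2
$H '[[0,0,0.5,0,0,0,0.5],[0,0,0.5,0,0,0,0.5],[0,0,0.4,0,0,0,0.5],[0,0,0,0,0,0,0.5],[0,0,0,0,0,0,0.5]]'|tail -2
python3 - <<'E'
from h import *
togo(C['brush'])
a=read_camera("side")[170:320,180:330]
cv2.imwrite("pics/s6.png",cv2.resize(a,None,fx=3.6,fy=3.6))
E
```

```text
finger_gap: 0.0309
force: [-0.7, -0.5, 0.6]
finger_gap: 0.0456
force: [-0.4, -0.0, 0.6]
finger_gap: 0.0458
ee [ 0.6611 -0.0999  0.0358] togo cm [-0.06  0.14 -1.62] turn z -0.0 tilt [ 0.05 -0.01] F [-0.4 -0.   0.6] gap 0.0458 t 11.5
```

View pics/s6.png

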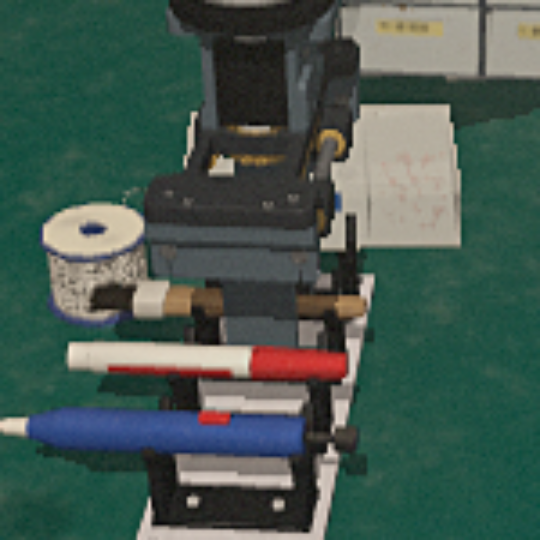

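The fingers now straddle the brush and reach below it, in front of the marker. Closing.

```bash
H="python3 -m handwheel"
$H '[[0,0,0,0,0,0,1],[0,0,0,0,0,0,1],[0,0,0,0,0,0,1],[0,0,0,0,0,0,1],[0,0,0,0,0,0,1]]'|tail -2
$H '[[0,0,0,0,0,0,1]]'|tail -2
$H '[[0,0,-1,0,0,0,1],[0,0,-2,0,0,0,1],[0,0,-2.5,0,0,0,1],[0,0,-2.5,0,0,0,1],[0,0,-1,0,0,0,1]]'|tail -2
python3 -c "
from h import *
S['brush']=(*S['brush'][:2],.038)
togo(S['brush'],3.6)"
```

```text
force: [0.2, 0.2, 1.1]
finger_gap: 0.0152
force: [0.4, -0.4, 0.8]
finger_gap: 0.0146
force: [0.0, 0.3, -0.4]
finger_gap: 0.0147
ee [ 0.6628 -0.1002  0.1299] togo cm [ 13.89 -21.85   9.03] turn z -3.6 tilt [ 0.38 -0.06] F [ 0.   0.3 -0.4] gap 0.0147 t 12.47
```

```bash
H="python3 -m handwheel"
$H '[[0,0,0,0,0,-1.2,1],[1,-1.4,0,0,0,-1.2,1],[2,-2.8,0,0,0,-1.2,1],[2.2,-3,0,0,0,0,1],[2.2,-3,0,0,0,0,1]]'>/dev/null
$H '[[2.2,-3,0,0,0,0,1],[2.2,-3,0,0,0,0,1],[1.9,-2.5,0,0,0,0,1],[1.1,-1.6,0,0,0,0,1],[0.4,-0.7,0,0,0,0,1]]'>/dev/null
$H '[[0,0,1.5,0,0,0,1],[0,0,1.5,0,0,0,1],[0,0,1,0,0,0,1],[0,0,0,0,0,0,1],[0,0,0,0,0,0,1]]'>/dev/null
python3 -c "
from h import *
S['brush']=(*S['brush'][:2],.038)
togo(S['brush'],3.6)"
```

```text
ee [0.4425 0.0396 0.0846] togo cm [-0.11  0.24  4.66] turn z 0.0 tilt [-0.09 -0.01] F [ 0.4 -0.5  0. ] gap 0.0147 t 13.72
```

```bash
H="python3 -m handwheel"
$H '[[-0.1,0.2,1.2,0,0,0,1],[0,0,1.5,0,0,0,1],[0,0,1.2,0,0,0,1],[0,0,0.7,0,0,0,1],[0,0,0,0,0,0,1]]'|tail -2
$H '[[0,0,0,0,0,0,1]]' >/dev/null
python3 -c "
from h import *
S['brush']=(*S['brush'][:2],.038)
togo(S['brush'],3.6)"
$H '[[0,0,0,0,0,0,0.8],[0,0,0,0,0,0,0.6],[0,0,0,0,0,0,0.55],[0,0,0,0,0,0,0.55],[0,0,0,0,0,0,0.55]]'|tail -2
$H '[[0,0,-1.5,0,0,0,0.55],[0,0,-2.5,0,0,0,0.55],[0,0,-3,0,0,0,0.55],[0,0,-2.2,0,0,0,0.55],[0,0,0,0,0,0,0.55]]'|tail -2
python3 - <<'E'
from h import *
togo(C['marker'])
a=read_camera("side")[190:370,230:440]
cv2.imwrite("pics/s7.png",cv2.resize(a,None,fx=3,fy=3))
E
```

```text
force: [-0.1, -0.9, 0.2]
finger_gap: 0.015
ee [0.445  0.0389 0.0396] togo cm [-0.03 -0.02  0.16] turn z -0.0 tilt [ 0.02 -0.  ] F [ 0.8 -0.3 -0.4] gap 0.0147 t 14.22
force: [-0.5, 0.6, -0.7]
finger_gap: 0.0401
force: [0.6, -0.2, -0.0]
finger_gap: 0.041
ee [0.4476 0.0392 0.1357] togo cm [-9.55 20.75  8.17] turn z 3.61 tilt [0.55 0.03] F [ 0.6 -0.2 -0. ] gap 0.041 t 15.05
```

View pics/s7.png

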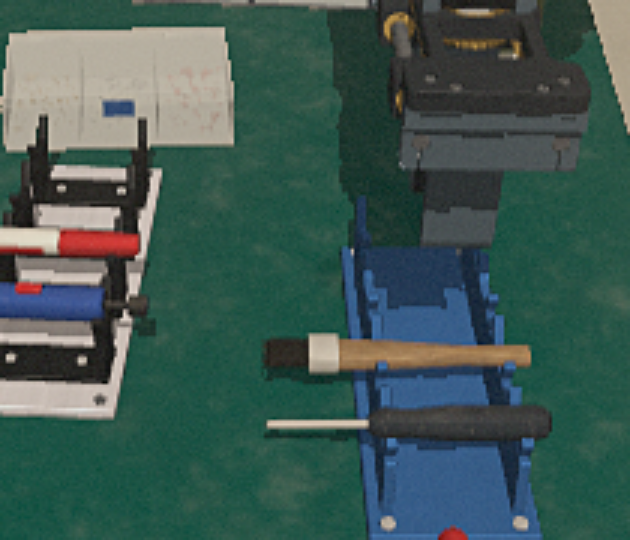

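The brush rests across both bars in the second notch from the left. Now the marker.

```bash
H="python3 -m handwheel"
$H '[[0,0,0,0,0,1.2,0.5],[-0.6,1.5,0,0,0,1.2,0.5],[-1.2,3,0,0,0,1.2,0.5],[-1.2,3.1,0,0,0,0,0.5],[-1.2,3.1,0,0,0,0,0.5]]'>/dev/null
$H '[[-1.2,3.1,0,0,0,0,0.5],[-1.2,3.1,0,0,0,0,0.5],[-1,2.6,0,0,0,0,0.5],[-0.6,1.5,0,0,0,0,0.5],[0,0.3,0,0,0,0,0.5]]'>/dev/null
$H '[[0,0,1,0,0,0,0.5],[0,0,1,0,0,0,0.5],[0,0,1,0,0,0,0.5],[0,0,0,0,0,0,0.5],[0,0,0,0,0,0,0.5]]'>/dev/null
python3 -c "
from h import *
togo((.6615,-.043,.037))"
```

```text
ee [ 0.6565 -0.0412  0.1002] togo cm [-0.18  0.52  6.32] turn z 0.02 tilt [-0.16  0.01] F [-0.3  0.1 -0.2] gap 0.0453 t 16.35
```

```bash
H="python3 -m handwheel"
$H '[[-0.18,0.4,0.8,0,0,0,0.5],[0,0,1.6,0,0,0,0.5],[0,0,1.8,0,0,0,0.5],[0,0,1.4,0,0,0,0.5],[0,0,0.7,0,0,0,0.5]]'|tail -2
$H '[[0,0,0,0,0,0,0.5],[0,0,0,0,0,0,0.5]]'>/dev/null
python3 -c "
from h import *
togo((.6615,-.043,.037))"
$H '[[0,0,0,0,0,0,1],[0,0,0,0,0,0,1],[0,0,0,0,0,0,1],[0,0,0,0,0,0,1],[0,0,0,0,0,0,1]]'|tail -2
$H '[[0,0,0,0,0,0,1]]'|tail -2
$H '[[0,0,-1,0,0,0,1],[0,0,-2,0,0,0,1],[0,0,-2.5,0,0,0,1],[0,0,-2.5,0,0,0,1],[0,0,-1,0,0,0,1]]'|tail -2
python3 -c "
from h import *
S['marker']=(*S['marker'][:2],.039)
togo(S['marker'],3.6)"
```

```text
force: [-0.0, 0.4, -0.9]
finger_gap: 0.0454
ee [ 0.6624 -0.0435  0.0386] togo cm [ 0.05 -0.09  0.16] turn z -0.0 tilt [ 0.03 -0.  ] F [-0.5 -0.1 -0.2] gap 0.0455 t 16.93
force: [0.3, -1.7, 3.0]
finger_gap: 0.0155
force: [0.1, -0.8, 1.9]
finger_gap: 0.0152
force: [0.7, 0.1, 0.7]
finger_gap: 0.0151
ee [ 0.6639 -0.0437  0.1328] togo cm [  2.45 -21.6    9.24] turn z -3.6 tilt [ 0.38 -0.03] F [0.7 0.1 0.7] gap 0.0151 t 17.85
```

```bash
H="python3 -m handwheel"
$H '[[0,0,0,0,0,-1.2,1],[0.3,-1.4,0,0,0,-1.2,1],[0.5,-2.8,0,0,0,-1.2,1],[0.6,-3.1,0,0,0,0,1],[0.6,-3.1,0,0,0,0,1]]'>/dev/null
$H '[[0.6,-3.1,0,0,0,0,1],[0.5,-3.1,0,0,0,0,1],[0.4,-2.7,0,0,0,0,1],[0.3,-1.5,0,0,0,0,1],[0,-0.5,0,0,0,0,1]]'>/dev/null
$H '[[0,0,1.5,0,0,0,1],[0,0,1.5,0,0,0,1],[0,0,1,0,0,0,1],[0,0,0,0,0,0,1],[0,0,0,0,0,0,1]]'>/dev/null
python3 -c "
from h import *
S['marker']=(*S['marker'][:2],.040)
togo(S['marker'],3.6)"
```

```text
ee [ 0.4473 -0.0179  0.0876] togo cm [-0.14  0.12  4.76] turn z 0.02 tilt [-0.1  0. ] F [ 0.4  0.2 -0.5] gap 0.0149 t 19.1
```

```bash
H="python3 -m handwheel"
$H '[[-0.12,0.1,1.2,0,0,0,1],[0,0,1.5,0,0,0,1],[0,0,1.3,0,0,0,1],[0,0,0.7,0,0,0,1],[0,0,0,0,0,0,1]]'|tail -2
$H '[[0,0,0,0,0,0,1]]' >/dev/null
python3 -c "
from h import *
S['marker']=(*S['marker'][:2],.040)
togo(S['marker'],3.6)"
$H '[[0,0,0,0,0,0,0.8],[0,0,0,0,0,0,0.6],[0,0,0,0,0,0,0.55],[0,0,0,0,0,0,0.55],[0,0,0,0,0,0,0.55]]'|tail -2
$H '[[0,0,-1.5,0,0,0,0.55],[0,0,-2.5,0,0,0,0.55],[0,0,-3,0,0,0,0.55],[0,0,-2.2,0,0,0,0.55],[0,0,0,0,0,0,0.55]]'|tail -2
python3 -c "
from h import *
togo((.6615,.015,.040))"
```

```text
force: [-0.3, 0.3, 0.0]
finger_gap: 0.0152
ee [ 0.4488 -0.019   0.0416] togo cm [-0.02 -0.03  0.16] turn z 0.01 tilt [ 0.02 -0.  ] F [ 0.5 -0.7  0.6] gap 0.015 t 19.6
force: [0.1, 0.3, -0.2]
finger_gap: 0.0401
force: [0.6, 0.5, -0.4]
finger_gap: 0.0411
ee [ 0.4514 -0.0191  0.1377] togo cm [ 2.1  21.09  9.97] turn z 3.61 tilt [ 0.55 -0.04] F [ 0.6  0.5 -0.4] gap 0.0411 t 20.43
```

```bash
H="python3 -m handwheel"
$H '[[0,0,0,0,0,1.2,0.5],[0.2,1.5,0,0,0,1.2,0.5],[0.4,2.8,0,0,0,1.2,0.5],[0.5,3.1,0,0,0,0,0.5],[0.5,3.1,0,0,0,0,0.5]]'>/dev/null
$H '[[0.5,3.1,0,0,0,0,0.5],[0.5,3,0,0,0,0,0.5],[0.5,2.6,0,0,0,0,0.5],[0.3,1.5,0,0,0,0,0.5],[0,0.4,0,0,0,0,0.5]]'>/dev/null
$H '[[0,0,1,0,0,0,0.5],[0,0,1,0,0,0,0.5],[0,0,1,0,0,0,0.5],[0,0,0,0,0,0,0.5],[0,0,0,0,0,0,0.5]]'>/dev/null
python3 - <<'E'
from h import *
togo((.6615,.015,.040))
a=read_camera("side")[170:370,160:440]
cv2.imwrite("pics/s8.png",cv2.resize(a,None,fx=2.8,fy=2.8))
E
```

```text
ee [0.6575 0.0161 0.1022] togo cm [-0.11  0.42  6.22] turn z -0.02 tilt [-0.16 -0.  ] F [-0.  -1.2  0. ] gap 0.0455 t 21.68
```

View pics/s8.png

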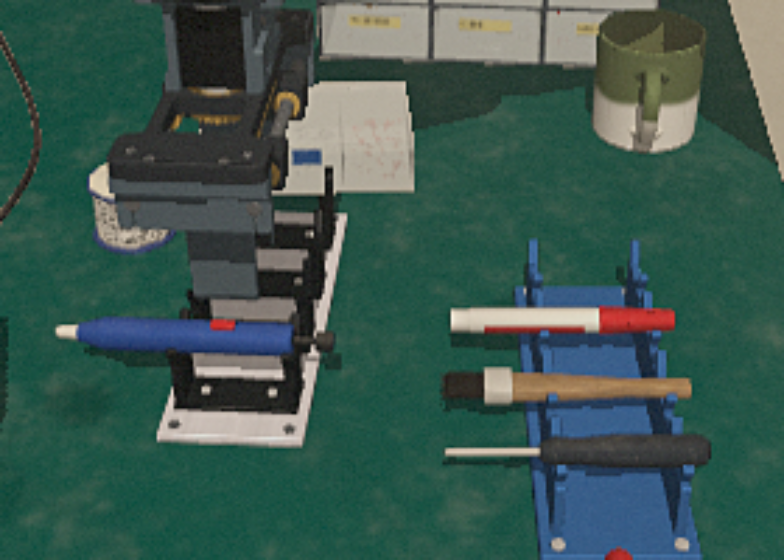

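Three tools sit in their notches, and the gripper is above the pump at (220,330).

```bash
H="python3 -m handwheel"
$H '[[-0.1,0.35,0.8,0,0,0,0.5],[0,0,1.6,0,0,0,0.5],[0,0,1.8,0,0,0,0.5],[0,0,1.3,0,0,0,0.5],[0,0,0.6,0,0,0,0.5]]'|tail -2
$H '[[0,0,0,0,0,0,0.5],[0,0,0,0,0,0,0.5]]'>/dev/null
python3 -c "
from h import *
togo((.6615,.015,.040))"
$H '[[0,0,0,0,0,0,1],[0,0,0,0,0,0,1],[0,0,0,0,0,0,1],[0,0,0,0,0,0,1],[0,0,0,0,0,0,1]]'|tail -2
$H '[[0,0,0,0,0,0,1]]'|tail -2
$H '[[0,0,-1,0,0,0,1],[0,0,-2,0,0,0,1],[0,0,-2.5,0,0,0,1],[0,0,-2.5,0,0,0,1],[0,0,-1,0,0,0,1]]'|tail -2
python3 -c "
from h import *
S['pump']=(*S['pump'][:2],.043)
togo(S['pump'],3.6)"
```

```text
force: [-1.5, -0.3, 0.1]
finger_gap: 0.0454
ee [0.663  0.0152 0.0427] togo cm [-0.02 -0.15  0.27] turn z -0.0 tilt [ 0.04 -0.  ] F [ 0.8 -0.3  0. ] gap 0.0455 t 22.32
force: [-0.3, -0.1, 2.1]
finger_gap: 0.0187
force: [-0.5, -0.6, 1.8]
finger_gap: 0.0188
force: [1.3, -0.4, 0.9]
finger_gap: 0.019
ee [0.6644 0.0153 0.1367] togo cm [ -9.24 -21.28   9.24] turn z -3.6 tilt [0.37 0.  ] F [ 1.3 -0.4  0.9] gap 0.019 t 23.23
```

```bash
H="python3 -m handwheel"
$H '[[0,0,0,0,0,-1.2,1],[-0.5,-1.4,0,0,0,-1.2,1],[-1,-2.8,0,0,0,-1.2,1],[-1.2,-3.1,0,0,0,0,1],[-1.2,-3.1,0,0,0,0,1]]'>/dev/null
$H '[[-1.2,-3.1,0,0,0,0,1],[-1.2,-3.1,0,0,0,0,1],[-1,-2.8,0,0,0,0,1],[-0.5,-1.6,0,0,0,0,1],[-0.1,-0.6,0,0,0,0,1]]'>/dev/null
$H '[[0,0,1.5,0,0,0,1],[0,0,1.5,0,0,0,1],[0,0,1,0,0,0,1],[0,0,0,0,0,0,1],[0,0,0,0,0,0,1]]'>/dev/null
python3 -c "
from h import *
S['pump']=(*S['pump'][:2],.0445)
togo(S['pump'],3.6)"
```

```text
ee [ 0.4515 -0.0756  0.0916] togo cm [-0.15  0.06  4.71] turn z 0.04 tilt [-0.1   0.03] F [-0.4 -0.4  0.9] gap 0.0191 t 24.48
```

```bash
H="python3 -m handwheel"
$H '[[-0.12,0.05,1.2,0,0,0,1],[0,0,1.5,0,0,0,1],[0,0,1.3,0,0,0,1],[0,0,0.7,0,0,0,1],[0,0,0,0,0,0,1]]'|tail -2
$H '[[0,0,0,0,0,0,1]]' >/dev/null
python3 -c "
from h import *
S['pump']=(*S['pump'][:2],.0445)
togo(S['pump'],3.6)"
$H '[[0,0,0,0,0,0,0.8],[0,0,0,0,0,0,0.6],[0,0,0,0,0,0,0.55],[0,0,0,0,0,0,0.55],[0,0,0,0,0,0,0.55]]'|tail -2
$H '[[0,0,-1.5,0,0,0,0.55],[0,0,-3,0,0,0,0.55],[0,0,-3.5,0,0,0,0.55],[0,0,-3.5,0,0,0,0.55],[0,0,-2,0,0,0,0.55]]'|tail -2
$H '[[2,4,-1,0,0,0,0.55],[2,4,-1,0,0,0,0.55],[2,4,-1,0,0,0,0.55],[2,4,0,0,0,0,0.55],[0,0,0,0,0,0,0.55]]'|tail -2
$H '[[0,0,0,0,0,0,0.55],[0,0,0,0,0,0,0.55],[0,0,0,0,0,0,0.55]]'|tail -2
python3 - <<'E'
from h import *
import pickle
togo((.45,0,.2))
w=camera_params("wrist");i=read_camera("wrist");cv2.imwrite("pics/w9.png",i);pickle.dump(w,open("w9.pkl","wb"))
a=read_camera("side");cv2.imwrite("pics/s9full.png",a)
cv2.imwrite("pics/f9.png",np.hstack([cv2.resize(a[170:380,320:440],(340,595)),cv2.resize(i[:330,100:],None,fx=.82,fy=1.8)[:595,:]]))
E
```

```text
force: [-0.6, -0.2, -0.0]
finger_gap: 0.0187
ee [ 0.4526 -0.0771  0.0456] togo cm [ 0.   -0.04  0.11] turn z 0.02 tilt [ 0.03 -0.  ] F [ 0.  -0.3 -0.7] gap 0.0188 t 24.98
force: [0.2, -0.4, -0.4]
finger_gap: 0.0406
force: [0.8, 0.2, 0.1]
finger_gap: 0.0411
force: [0.5, 0.4, -1.0]
finger_gap: 0.0412
force: [-1.0, 0.3, 0.2]
finger_gap: 0.0411
ee [0.5923 0.0045 0.2075] togo cm [  0.44 -14.23   0.77] turn z 3.57 tilt [-0.07 -0.01] F [-1.   0.3  0.2] gap 0.0411 t 26.48Traceback (most recent call last):
  File "<stdin>", line 6, in <module>
    return _nx.concatenate(arrs, 1, dtype=dtype, casting=casting)
           ~~~~~~~~~~~~~~~^^^^^^^^^^^^^^^^^^^^^^^^^^^^^^^^^^^^^^^
ValueError: all the input array dimensions except for the concatenation axis must match exactly, but along dimension 0, the array at index 0 has size 595 and the array at index 1 has size 594
```

View pics/w9.png

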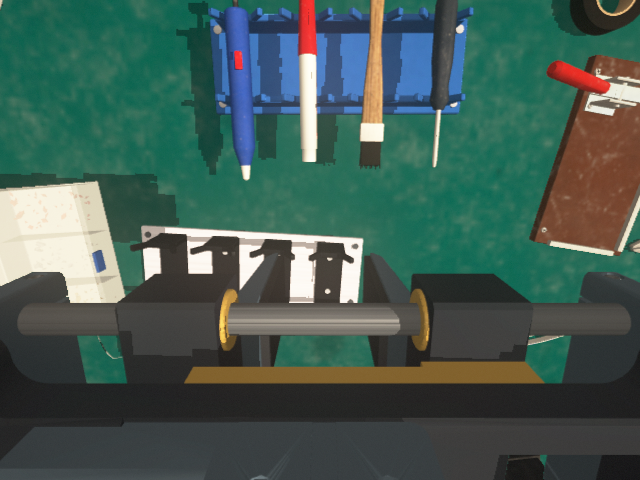

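View pics/s9full.png

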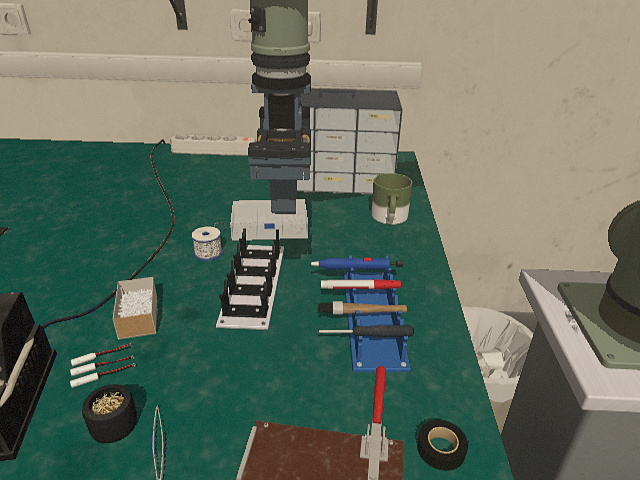

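All four tools lie across the stand. The wrist view has the tips at pump (246,179), marker (309,161), brush (370,166) and driver (435,166). One numeric check against the stand frame before handing in.

```bash
python3 - <<'E'
from h import *
import pickle
w=pickle.load(open("w9.pkl","rb"));a=.063;c,s=np.cos(a),np.sin(a)
for n,tip,mid,z,L in [("pump",(246,179),(239,60),.053,82),("marker",(309,161),(307.5,60),.05,67.5),("brush",(370,166),(374,60),.046,70),("drv",(435,166),(441.5,80),.05,71)]:
    P=[]
    for q in (tip,mid):
        d=ray(w,q,z)[:2]-[.4467,.0097];P.append(np.array([c*d[0]+s*d[1],-s*d[0]+c*d[1]])*1000)
    v=P[0]-P[1];k=v[1]/v[0]; ox=P[0][0]-L
    print(n,"x",ox.round(1),"y",(P[0][1]-k*L).round(1),"angle",round(k,3))
b0=cv2.imread("pics/side0.png")[165:230,360:420];b1=cv2.imread("pics/s9full.png")[165:230,360:420]
m=lambda b:np.argwhere(cv2.inRange(cv2.cvtColor(b,cv2.COLOR_BGR2HSV),(25,60,40),(45,255,255))>0).mean(0)
print("mug",m(b0),m(b1))
E
```

```text
pump x 22.1 y -86.0 angle 0.002
marker x 20.4 y -27.8 angle 0.004
brush x 22.7 y 29.8 angle -0.005
drv x 21.5 y 88.8 angle 0.004
mug [25.59549625 31.68807339] [25.54787677 31.67110741]
```

```bash
python3 -c "
from bench import *
job_done();s=sense();print(s['clock'],s['force'])"
```

```text
the job is handed in; nothing more can be done
the job is handed in; nothing more can be done
```

All four tools are in the blue stand in reverse order, and the job is handed in. From left to right they are now screwdriver, brush, marker and pump, with handle ends towards the robot. The arm time was about 26.6 s of the 80 s.

**Final check:** from the last pictures, every tool origin is at x = 20–23 mm in the stand frame (22 ideal). Each is within 2 mm sideways of its notch and aligned within 0.01 rad. The mug did not move in the picture (under 0.1 px), and the gripper was open and well clear.

**Heights:** I did not measure the final tool heights. The pictures show all four tools lying across both bars.

**What went wrong:** the first brush grasp closed on nothing. The fingertips sat about 20 mm higher than their stated position ahead of the TCP. The screwdriver had already been gripped near its top (12 mm gap instead of 18 mm) but was carried and placed fine. I took the other three tools about 18 mm deeper and they gripped firmly.

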